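# Take the feed roller out of its cam-locked bracket

## Robot

A 6-joint arm with a two-finger parallel gripper is mounted at the origin on the work surface. World frame = base frame: x ahead of the robot, y to its left, z up, the work surface at z = 0. Lengths are in m, angles in rad, forces in N, time in s.
With the tool pointing down it reaches from about 0.35 to 0.85 m from the base axis. Payload 8.1 kg.
Tool frame: the origin (TCP) lies midway between the tips of the shut fingers; the grasp point (between the pads) lies 19 mm behind it (robot.grip_point_offset is the distance from the TCP to the grasp point, in m); z points along the fingers, y is the line along which they close (so a half turn about z gives the same grasp; the last joint's range is limited). The gripper opens to 93 mm and grips with 3 to 60 N. Pads are 15 mm wide; open, the fingers measure 128 mm over their backs; the gripper's body (75 mm by 188 mm) begins 65 mm behind the grasp point.
Start: joints at [-1.276, 0.13, 1.488, -0, 1.523, -0.085], TCP at [0.222, -0.557, 0.219] pointing down, gripper open.
Joint ranges: [-2.96, 2.96], [-0.89, 2.26], [0.02, 2.5], [-1.34, 4.48], [0, 2.73], [-2.66, 2.66]. Speed limits (rad/s): [2.39, 2.39, 2.79, 3.14, 3.14, 3.14].

## Interface

Orientations are given as a rotation vector (axis times angle).
In Python, from plant import robot, read_camera, job gives the robot as it stands.
- The arm moves only by the shell command python3 -m inch 'ROWS' [FORCE]. ROWS is JSON, one flat list of numbers, 5 for each row, row after row: the shift along the world's x, y, z in mm, then the turn about the world's z in degrees, then the opening in per cent of the stroke, from 0 (shut) to 100 (fully open). In form: [dx, dy, dz, yaw, hand, dx, dy, dz, yaw, hand, ...]. A call has 1 to 10 rows; each row is the pose to reach, as a shift and turn from the pose commanded when the call began; what a row does not reach only later rows make up. A row lasts 1/12 s, in which the tool goes at most 41.7 mm and 7.16 degrees, less where a joint would pass 70% of its speed; a pose out of reach is approached as far as the arm can. A call with a gripper value outside its range is refused whole. The fingers move at their own pace and stop on an object; FORCE is the grip in N (left out, the last holds). Time passes only in rows, so rows that repeat a pose let the fingers close. It gives the time, the measured TCP pose, the force, the opening and the grip force at its end, in the units of the state.
- robot.read_state(): the state, without advancing time (a new reading comes with each control period).
- read_camera(name): name is "scene" or "top" or "wrist"; returns a dict with "image" (384x512x3 uint8, blue, green, red), "K" (3x3 intrinsics, pixels), "D" ([k1, k2, p1, p2, k3] as OpenCV has them; the pictures are not rectified), "extrinsics" (4x4, takes a point from world to camera coordinates); the wrist camera has in their place "mount" (4x4, takes a point from camera to tool coordinates, whose origin is the TCP and whose axes are the flange's). Camera axes: x right, y down, z forward; pixel columns grow to the right and rows downward; lengths in m; the calibration is good to about 2 mm. A picture is of the moment at which its call begins: read the wrist's pose just before it. There is no depth.
- job.close_job(): hands the job in; it is judged then, once.
The state is a dict: "t": time; "q": joint angles; "dq": joint speeds; "joint_torque": joint torques, N m; "tool_pos": TCP position; "orientation": TCP orientation; "force": force on the tool from outside, world axes, zero at the start; "wrist_torque": the same for the moment, N m; "opening": finger opening in m; "gripper_force": force on a finger pad.
Only numpy, scipy, OpenCV 4.12 (cv2) and the standard library are available. Lean on these libraries where they do the work, as an engineer would, in place of code of your own. Each camera call takes 0.05 s, during which the arm holds its last target. There are 200 camera calls.

## Task

The rubber feed roller of the small sander needs cleaning. Flip the cam lever on its bracket fully open, lower the roller out through the open ends of its slots, and lay it in the empty wooden cradle with both axle ends down in the V notches, leaving the lever open. Do not drop the roller on the bench, and leave the slim roller in the other cradle where it is.

Things in the scene. Friction and masses are not known exactly. Their poses are not given: they have to be found in the camera images.
- bracket: Fixed aluminium bracket holding the feed roller. Origin on the bench under the seated axle's middle; z up, y along the axle, -x the front. Two cheek plates 8 mm thick at y = +-55.5 mm, x -50 to 72 mm, 136 mm tall, on a base plate 10 mm thick. Axle seat 110 mm above the bench in a slot in each cheek. Clear between the cheeks but for the lever's 10 mm shaft at x = 60, z = 110 mm.
- slot_exit (a point): Point in front of the slots' open lower ends, at bracket x = -62, y = 0, z = 70 mm. Slots: level seat 19 mm high with a 2 mm lip in front (the roller stays when unlocked), then 22 mm wide, 45 degrees forward and down; closed above. Axle path: from the seat 18 mm forward and 4 mm up, then straight to this point, where it is 6 mm clear of the cheeks; 20 mm further forward it is free to rise.
- lever (a joint): Cam lever angle, rad: 0 closed, handle straight up; grows as the handle swings back (bracket +x), level at 1.57, stop at 1.75; fully open is beyond 1.2. Axis along bracket y through x = 60, z = 110 mm. At 0 its two keepers (85 mm arms at y = +-65.5 mm) hook in front of the axle ends; they rise and swing back with it. Starts within 0.1 of closed. Stays where left; 2 to 3 N at the ball moves it.
- lever_ball (a point): Centre of the 22 mm black ball on the end of the lever's handle, a 12 mm black rod outside the +y cheek, at bracket y = 86 mm; 66 mm from the lever's axis.
- roller: Feed roller: black rubber cylinder 36 mm in diameter, 90 mm long, on a steel axle 10 mm in diameter, 148 mm long over all; 0.25 to 0.5 kg. Origin at its middle, y along the axle (it may have rolled about y). Starts seated in the bracket.
- cradle: Fixed wooden cradle, the larger one, empty. Origin on the bench under its middle; y along the axle. Base board 80 x 150 x 12 mm, two cheeks 12 mm thick at y = +-61.5 mm, each with a right-angled V notch open upwards, 48 mm wide at the top, 77 mm above the bench. A roller in it has its axle in the notches, its middle at x = 0, y within 10 mm of 0, 60 mm above the bench.
- slim_roller: Bystander: slimmer rubber roller, 22 mm in diameter, 56 mm long, on a 108 mm axle, lying in its own smaller wooden cradle. Origin at its middle, y along the axle.

How it is judged:
By the outcome, as a careful person would: the job done as asked, in the order asked, and still so for the second after the job is handed in, with the robot touching nothing.
It also fails if it takes over 54 s, if anything falls off the work surface, if the arm or the gripper's body presses on something with over 40 N, if the wrist force passes 120 N, or if a joint passes its speed limit or range.

## Working session

There is one attempt and no reset: what is moved stays moved. The work goes in short steps, Python scripts to look and compute and a shell command to move; the robot and the scene stay as the last step left them, time stands still between calls to the robot, and variables do not carry over. Pictures are saved under pics/ and viewed, at most 10 in all, crops included, and the job is handed in when it is done.

```bash
ls; mkdir -p pics
python3 - <<'E'
from plant import robot, read_camera
import cv2,numpy as np
s=robot.read_state(); print({k:np.round(v,3) for k,v in s.items()}, robot.grip_point_offset)
for n in ("scene","top"):
    c=read_camera(n); cv2.imwrite(f"pics/{n}0.png",c["image"]); print(n,c["K"],c["D"],np.round(c["extrinsics"],3))
c=read_camera("wrist"); cv2.imwrite("pics/wrist0.png",c["image"]); print(c["K"],c["D"],np.round(c["mount"],3))
E
```

```text
pics
{'t': np.float64(0.0), 'q': array([-1.276,  0.131,  1.489,  0.   ,  1.523, -0.085]), 'dq': array([ 0.001,  0.   ,  0.   , -0.001,  0.001,  0.001]), 'joint_torque': array([ 2.0000e-03, -5.5984e+01, -4.9176e+01,  7.7000e-02,  3.5000e-02,
       -0.0000e+00]), 'tool_pos': array([ 0.222, -0.557,  0.218]), 'orientation': array([-3.083, -0.593,  0.   ]), 'force': array([ 0.693, -0.376,  0.187]), 'wrist_torque': array([-0.003, -0.024,  0.053]), 'gripper_force': np.float64(0.0), 'opening': np.float64(0.093)} 0.0188
scene [[397.18901868   0.         257.84840747]
 [  0.         397.18901868 189.73409832]
 [  0.           0.           1.        ]] [-0.08976548  0.          0.          0.          0.        ] [[-0.502  0.865  0.018  0.21 ]
 [ 0.46   0.285 -0.841 -0.147]
 [-0.732 -0.414 -0.541  1.332]
 [ 0.     0.     0.     1.   ]]
top [[384.22425303   0.         250.9236466 ]
 [  0.         384.22425303 191.11195725]
 [  0.           0.           1.        ]] [-0.12918686  0.          0.          0.          0.        ] [[ 0.011 -1.    -0.018  0.033]
 [-0.991 -0.009 -0.133  0.504]
 [ 0.133  0.019 -0.991  0.928]
 [ 0.     0.     0.     1.   ]]
[[304.99643486   0.         256.02739604]
 [  0.         304.99643486 188.78541378]
 [  0.           0.           1.        ]] [-0.08278709  0.          0.          0.          0.        ] [[-0.    -0.959 -0.284  0.078]
 [ 1.    -0.    -0.001 -0.001]
 [ 0.001 -0.284  0.959 -0.166]
 [ 0.     0.     0.     1.   ]]
```

View pics/scene0.png

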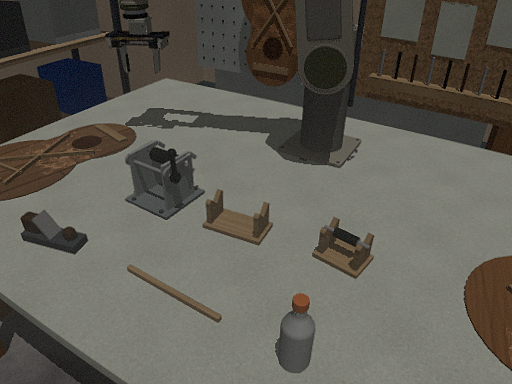

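View pics/top0.png

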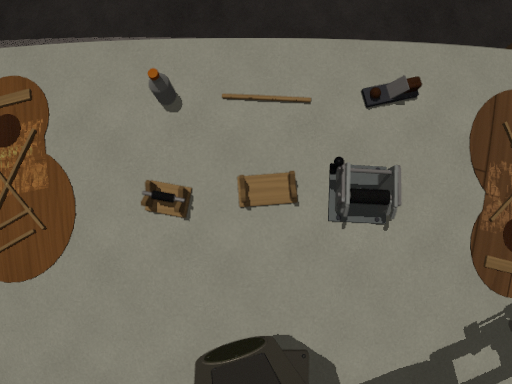

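The scene shot shows the bracket at about (163,180) with its lever up, the empty cradle at (238,220) and the slim roller at (345,240). In the top view the roller is at about (370,197), the ball at (338,162), the cradle at (267,189) and the slim roller at (163,197). So bracket +y is roughly world +y, and its front faces the robot.

```bash
cat > h.py <<'E'
import cv2, numpy as np
from scipy.spatial.transform import Rotation as R
from plant import robot, read_camera
def snap(name, f=None):
    s=robot.read_state(); c=read_camera(name)
    if name=="wrist":
        T=np.eye(4); T[:3,:3]=R.from_rotvec(s["orientation"]).as_matrix(); T[:3,3]=s["tool_pos"]; M=T@np.array(c["mount"])
    else: M=np.linalg.inv(np.array(c["extrinsics"]))
    c["M"]=M
    if f: cv2.imwrite(f,c["image"]); np.savez(f+".npz",K=c["K"],D=c["D"],M=M)
    return c
def load(f):
    z=np.load(f+".npz"); return dict(image=cv2.imread(f),K=z["K"],D=z["D"],M=z["M"])
def ray(c,uv):
    p=cv2.undistortPoints(np.array([[uv]],float),np.array(c["K"]),np.array(c["D"]))[0,0]
    return c["M"][:3,3], c["M"][:3,:3]@np.array([p[0],p[1],1.])
def plane(c,uv,z):
    o,d=ray(c,uv); return o+d*(z-o[2])/d[2]
def tri(*cu):
    A=np.zeros((3,3)); b=np.zeros(3); L=[]
    for c,uv in cu:
        o,d=ray(c,uv); d=d/np.linalg.norm(d); P=np.eye(3)-np.outer(d,d); A+=P; b+=P@o; L.append((P,o))
    x=np.linalg.solve(A,b); return x, max(np.linalg.norm(P@(x-o)) for P,o in L)
def proj(c,X):
    W=np.linalg.inv(c["M"]); return cv2.projectPoints(np.array([X],float),cv2.Rodrigues(W[:3,:3])[0],W[:3,3],np.array(c["K"]),np.array(c["D"]))[0][0,0]
E
python3 - <<'E'
from h import *
c=snap("top","pics/t1.png"); 
for n,uv,z in (("roller",(370,197),.11),("ball",(338,162),.176),("cradle",(267,189),.01),("slim",(163,197),.05)): print(n,plane(c,uv,z).round(3))
print(R.from_rotvec(robot.read_state()["orientation"]).as_matrix().round(3))
E
```

```text
roller [ 0.482 -0.239  0.11 ]
ball [ 0.55  -0.152  0.176]
cradle [ 0.513 -0.002  0.01 ]
slim [0.485 0.256 0.05 ]
[[ 0.929  0.371 -0.   ]
 [ 0.371 -0.929  0.001]
 [ 0.    -0.001 -1.   ]]
```

```bash
python3 -m inch '[20,25,30,-6,100, 43,55,50,-12,100, 66,85,70,-18,100, 89,115,85,-22,100, 112,148,100,-22,100, 135,181,100,-22,100, 158,214,100,-22,100, 181,250,100,-22,100, 205,290,100,-22,100, 228,317,100,-22,100]' && python3 -m inch '[0,0,0,0,0, 0,0,0,0,0]' && python3 -c "
from h import *
snap('wrist','pics/w1.png')"
```

```text
t: 1.03
tool_pos: [0.4501, -0.2391, 0.3189]
orientation: [3.141, -0.007, 0.0]
force: [1.1, -0.6, 0.6]
opening: 0.093
gripper_force: 0.0
t: 1.2
tool_pos: [0.4508, -0.2391, 0.3185]
orientation: [-3.141, -0.001, 0.0]
force: [-0.4, 0.1, -1.4]
opening: 0.0842
gripper_force: 0.0
```

```bash
python3 -m inch '[0,35,0,0,0, 0,70,0,0,0, 0,105,0,0,0, 0,140,0,0,0, 0,140,0,0,0, 0,140,0,0,0]' && python3 -c "
from h import *
snap('wrist','pics/w2.png'); a=load('pics/w1.png')['image'];b=load('pics/w2.png')['image']
cv2.imwrite('pics/w12.png',np.hstack([cv2.resize(a,(400,300)),cv2.resize(b,(400,300))]))"
```

```text
t: 1.75
tool_pos: [0.4495, -0.1013, 0.3188]
orientation: [3.141, -0.005, 0.001]
force: [0.0, -0.7, -0.8]
opening: 0.0403
gripper_force: 0.0
```

View pics/w1.png

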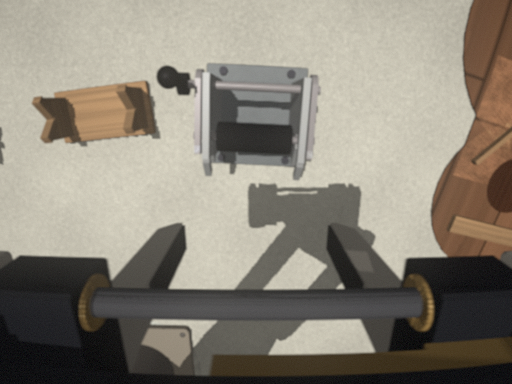

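View pics/w2.png

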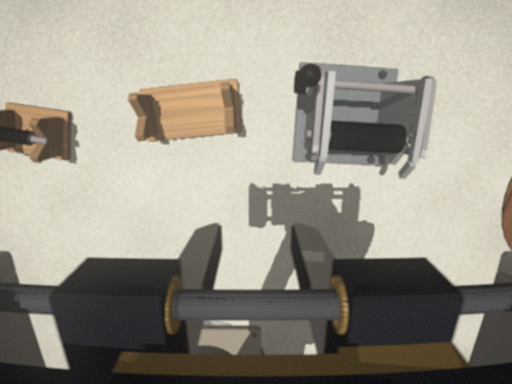

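w1: roller at about (255,139), ball (168,77), cradle (97,110). w2: ball (311,75), roller (368,137), cradle (187,110). Everything needed appears in both views, so I'll mask and triangulate.

Run:
```python
from h import *
a,b=load('pics/w1.png'),load('pics/w2.png')
def roi(c,x0,y0,x1,y1,thr):
    g=cv2.cvtColor(c["image"],cv2.COLOR_BGR2GRAY); m=np.zeros_like(g); m[y0:y1,x0:x1]=(g[y0:y1,x0:x1]<thr)*255
    m=cv2.morphologyEx(m,cv2.MORPH_OPEN,np.ones((9,9)))
    k=max(cv2.findContours(m,0,1)[0],key=cv2.contourArea); return k
def ends(k):
    p=sorted(cv2.boxPoints(cv2.minAreaRect(k)).tolist()); return (np.add(p[0],p[1])/2,np.add(p[2],p[3])/2)
ra=ends(roi(a,212,112,300,162,45)); rb=ends(roi(b,328,112,412,160,45)); print(ra,rb)
E_=[tri((a,ra[i]),(b,rb[i])) for i in (0,1)]; print("roller ends",E_, "len",np.linalg.norm(E_[0][0]-E_[1][0]),"mid",(E_[0][0]+E_[1][0])/2)
d=E_[0][0]-E_[1][0]; print("axis deg",np.degrees(np.arctan2(d[1],d[0])))
ka=roi(a,150,60,185,95,60); kb=roi(b,292,58,325,92,60)
ca,cb=cv2.minEnclosingCircle(ka),cv2.minEnclosingCircle(kb); print(ca,cb,"ball",tri((a,ca[0]),(b,cb[0])))
# brown wood mask for cradle
for c,x0,x1 in ((a,25,165),(b,120,250)):
    h=cv2.cvtColor(c["image"],cv2.COLOR_BGR2HSV)[60:160,x0:x1]; m=((h[...,1]>85)*255).astype(np.uint8)
    k=max(cv2.findContours(m,0,1)[0],key=cv2.contourArea); print(cv2.contourArea(k),cv2.minAreaRect(k),x0)
crops=[cv2.resize(b["image"][65:155,115:255],None,fx=5.4,fy=5.4,interpolation=2)]
cv2.imwrite('pics/cr.png',crops[0])
crops=[cv2.resize(a["image"][65:155,25:165],None,fx=5.4,fy=5.4,interpolation=2)]
cv2.imwrite('pics/cra.png',crops[0])
```

```text
Traceback (most recent call last):
ValueError: max() iterable argument is empty
```

```bash
cat > m.py <<'E'
from h import *
a,b=load('pics/w1.png'),load('pics/w2.png')
def roi(c,x0,y0,x1,y1,n=5):
    g=cv2.cvtColor(c["image"],cv2.COLOR_BGR2GRAY); r=g[y0:y1,x0:x1]
    t,mm=cv2.threshold(r,0,255,cv2.THRESH_BINARY_INV+cv2.THRESH_OTSU); lo=r.min(); t=min(t,lo+35)
    m=np.zeros_like(g); m[y0:y1,x0:x1]=(r<t)*255
    m=cv2.morphologyEx(m,cv2.MORPH_OPEN,np.ones((n,n)))
    k=max(cv2.findContours(m,0,1)[0],key=cv2.contourArea); print("thr",t,lo,cv2.contourArea(k)); return k
def ends(k):
    p=sorted(cv2.boxPoints(cv2.minAreaRect(k)).tolist()); return (np.add(p[0],p[1])/2,np.add(p[2],p[3])/2)
E
python3 - <<'E'
from m import *
ra=ends(roi(a,212,112,300,162)); rb=ends(roi(b,328,112,412,160)); print(ra,rb)
E_=[tri((a,ra[i]),(b,rb[i])) for i in (0,1)]; print("roller ends",E_, "len",np.linalg.norm(E_[0][0]-E_[1][0]),"mid",(E_[0][0]+E_[1][0])/2)
d=E_[0][0]-E_[1][0]; print("axis deg",np.degrees(np.arctan2(d[1],d[0])))
ka=roi(a,150,60,185,95); kb=roi(b,292,58,325,92)
ca,cb=cv2.minEnclosingCircle(ka),cv2.minEnclosingCircle(kb); print(ca,cb,"ball",tri((a,ca[0]),(b,cb[0])))
cv2.imwrite('pics/cr.png',np.vstack([cv2.resize(c["image"][70:150,x:x+135],None,fx=3.7*1.0,fy=3.7,interpolation=2) for c,x in((a,25),(b,120))]))
E
```

```text
thr 72 37 2245.5
thr 74 39 2065.5
(array([214.64785767, 134.63424301]), array([291.72180176, 139.45136261])) (array([330.25524902, 135.51185989]), array([405.00054932, 138.98838806]))
roller ends [(array([ 0.48704247, -0.18923595,  0.12082833]), np.float64(0.0011554152450418153)), (array([ 0.48268794, -0.28062703,  0.12278141]), np.float64(6.588924477104898e-05))] len 0.09151561054299594 mid [ 0.4848652  -0.23493149  0.12180487]
axis deg 87.27207919603109
thr 80 45 456.0
thr 86 51 492.5
((171.9791717529297, 80.97916412353516), 17.0001220703125) ((306.0, 78.5), 16.650924682617188) ball (array([ 0.54799588, -0.15206955,  0.15806381]), np.float64(0.0003201197370792915))
```

View pics/cr.png

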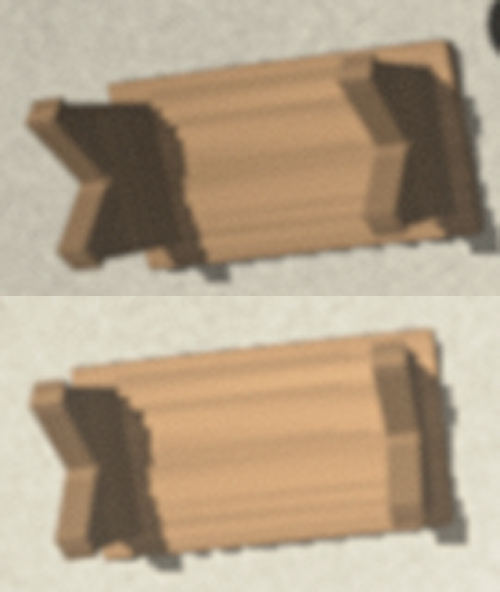

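The crop shows the V bottoms clearly. In crop pixels, view a (top half) has the left notch running (85,180) to (107,180) and the right (380,145) to (407,143). View b has the left running (70,465) to (97,467) and the right (385,432) to (418,432).

Run:
```python
from m import *
A=lambda u,v:(25+u/3.7-.36,70+v/3.7-.36); B=lambda u,v:(120+u/3.7-.36,70+(v-296)/3.7-.36)
P={}
for n,pa,pb in (("Lo",(85,180),(70,466)),("Li",(107,180),(97,467)),("Ri",(380,145),(385,432)),("Ro",(407,143),(418,432))):
    x,e=tri((a,A(*pa)),(b,B(*pb))); P[n]=x; print(n,x.round(4),round(e,4), plane(a,A(*pa),.053).round(4),plane(b,B(*pb),.053).round(4))
m=sum(P.values())/4; d=P["Lo"]+P["Li"]-P["Ro"]-P["Ri"]; print("cradle",m,np.degrees(np.arctan2(d[1],d[0])),np.linalg.norm(d)/2)
ra=ends(roi(a,212,112,300,162)); rb=ends(roi(b,328,112,412,160))
for c,r in((a,ra),(b,rb)): print("roller on .11",plane(c,(r[0]+r[1])/2,.11).round(4),[plane(c,q,.11).round(4) for q in r])
out=[]
for c,x,y,r in ((a,168,77,11),(b,311,75,11)):
    k=[roi(c,x-14,y-14,x+15,y+15,11)]; print(cv2.minEnclosingCircle(k[0])); out.append(cv2.minEnclosingCircle(k[0])[0])
print("ball",tri((a,out[0]),(b,out[1])), [plane(c,o,.176).round(4) for c,o in zip((a,b),out)])
cv2.imwrite('pics/br.png',np.hstack([cv2.resize(c["image"][55:180,x:x+165],None,fx=2.4,fy=2.4,interpolation=2) for c,x in((a,155),(b,285))]))
```

```text
Lo [0.5073 0.0648 0.0507] 0.0001 [0.5073 0.0632 0.053 ] [0.5075 0.0639 0.053 ]
Li [0.507  0.0531 0.0541] 0.0001 [0.507  0.0538 0.053 ] [0.5069 0.0535 0.053 ]
Ri [ 0.5178 -0.0557  0.0464] 0.0004 [ 0.5176 -0.0584  0.053 ] [ 0.5183 -0.0563  0.053 ]
Ro [ 0.5181 -0.0686  0.0519] 0.0001 [ 0.5181 -0.069   0.053 ] [ 0.5182 -0.0686  0.053 ]
cradle [ 0.51254893 -0.00158765  0.05079361] 95.10300643028101 0.12156462955625537
thr 72 37 2245.5
thr 74 39 2065.5
roller on .11 [ 0.484  -0.2349  0.11  ] [array([ 0.487 , -0.1878,  0.11  ]), array([ 0.4811, -0.2821,  0.11  ])]
roller on .11 [ 0.4828 -0.2388  0.11  ] [array([ 0.4846, -0.1919,  0.11  ]), array([ 0.481, -0.287,  0.11 ])]
thr 80 45 357.0
((170.5, 77.5), 13.729630470275879)
thr 86 51 410.5
((307.5, 76.5), 14.159902572631836)
ball (array([ 0.55027234, -0.15250636,  0.16452978]), np.float64(0.00042698200414481867)) [array([ 0.5499, -0.1556,  0.176 ]), array([ 0.549 , -0.1507,  0.176 ])]
```

View pics/br.png

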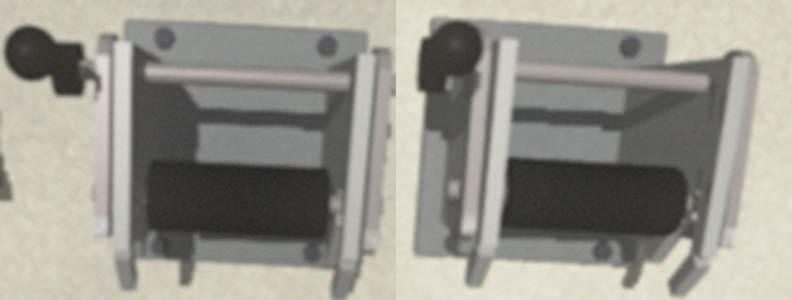

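Refined centres from the crop: ball a ≈ (167.5,76.5), ball b ≈ (311.5,74). The shaft and base-plate edge both slope about 2.9°, which agrees with the roller's axis at 87°. I'll check the cheeks next and then plan the lever path.

Run:
```python
from m import *
A=lambda u,v:(155+u/2.4-.3,55+v/2.4-.3); B=lambda u,v:(285+(u-396)/2.4-.3,55+v/2.4-.3)
print("ball",tri((a,A(30,52)),(b,B(461,46))))
for n,p,q in (("L",(122,40),(122,248)),("R",(367,55),(348,265))):
    x,y=plane(a,A(*p),.136),plane(a,A(*q),.136); print(n,x.round(4),y.round(4),np.degrees(np.arctan2(*(x-y)[1::-1])))
for n,p,q in (("L",(508,40),(482,248)),("R",(742,57),(708,262))):
    x,y=plane(b,B(*p),.136),plane(b,B(*q),.136); print(n,x.round(4),y.round(4),np.degrees(np.arctan2(*(x-y)[1::-1])))
for p,q in (((147,72),(350,82)),):
    print("shaft",plane(a,A(*p),.11),plane(a,A(*q),.11))
print("shaftb",plane(b,B(516,72),.11),plane(b,B(705,83),.11))
o=np.array([.4835,-.235]); t=np.radians(-2.9); Rm=np.array([[np.cos(t),-np.sin(t)],[np.sin(t),np.cos(t)]])
w=lambda x,y:o+Rm@[x,y]
print("tcp",robot.read_state()["tool_pos"])
for th in (-.15,0,.2,.4,.6,.8,1,1.2,1.4,1.5):
    bx,bz=60+66*np.sin(th),110+66*np.cos(th); x=bx-np.cos(th)*19; z=bz+11*np.sin(th)-5*np.cos(th)
    print(th,(w(x,91)*1e3).round(1),round(z,1))
print("seat/exit",w(0,0),w(-18,0),w(-62,0),w(-85,0))
```

```text
ball (array([ 0.55089938, -0.1538385 ,  0.18110833]), np.float64(0.00022572623261760458))
L [ 0.5585 -0.1836  0.136 ] [ 0.4629 -0.1798  0.136 ] -2.299594191747494
R [ 0.552  -0.2945  0.136 ] [ 0.4546 -0.2894  0.136 ] -3.03695313295308
L [ 0.5574 -0.183   0.136 ] [ 0.4615 -0.1757  0.136 ] -4.341245715128026
R [ 0.5525 -0.2943  0.136 ] [ 0.4548 -0.2899  0.136 ] -2.5898818168421376
shaft [ 0.54558708 -0.19122335  0.11      ] [ 0.54090694 -0.29080016  0.11      ]
shaftb [ 0.54462339 -0.19388217  0.11      ] [ 0.54115506 -0.29067039  0.11      ]
tcp [ 0.4494708  -0.10217997  0.31872669]
-0.15 [36397.7 89062.4] 168.7
0 [46035.  88574.2] 171.0
0.2 [59508.6 87891.6] 172.0
0.4 [73201.6 87197.9] 170.5
0.6 [86568.  86520.8] 166.6
0.8 [99075.  85887.3] 160.4
1 [110224.   85322.5] 152.2
1.2 [119570.4  84849. ] 142.4
1.4 [126741.8  84485.7] 131.2
1.5 [129418.7  84350.1] 125.3
seat/exit [ 0.4835 -0.235 ] [-17.49344843   0.67567292] [-61.43710015   2.90176228] [-84.40764536   4.06539991]
```

```bash
python3 -m inch '[30,-25,0,0,0, 55,-45,-30,0,0, 55,-45,-65,0,0, 55,-45,-100,0,0, 55,-45,-130,0,0, 55,-45,-148,0,0, 55,-45,-148,0,0, 55,-45,-148,0,0]'
python3 - <<'E'
from h import *
c=snap("scene"); cv2.imwrite("pics/s1.png",cv2.resize(c["image"][90:230,90:230],None,fx=4,fy=4,interpolation=2))
X=robot.read_state()["tool_pos"]; print(X,proj(c,X), proj(c,[.551,-.153,.178]))
E
```

```text
t: 2.47
tool_pos: [0.5035, -0.1477, 0.1696]
orientation: [-3.141, 0.011, 0.004]
force: [0.3, -0.6, 1.0]
opening: 0.0002
gripper_force: 0.0
[ 0.50475944 -0.14784537  0.17151147] [186.32148641 146.75341075] [171.4356881  151.44546988]
```

View pics/s1.png

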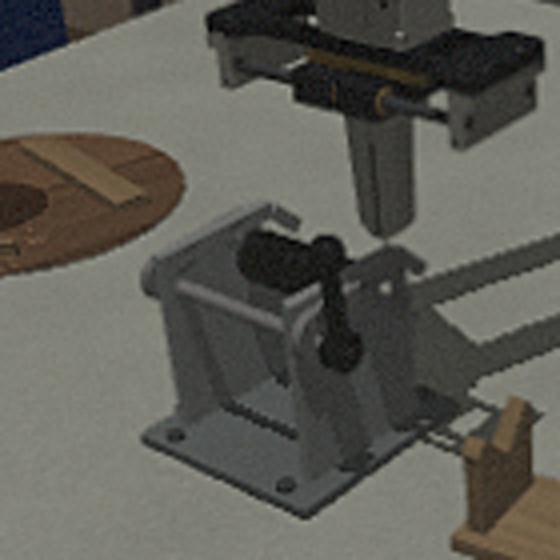

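The fingertips are just in front of the ball (at crop (325,247)) and project where predicted. Now the swing along the arc.

```bash
python3 -m inch '[13,0,0,0,0, 25,0,0,0,0, 38,-1,1,0,0, 52,-1,-1,0,0, 65,-2,-5,0,0, 78,-2,-11,0,0, 89,-3,-19,0,0, 98,-3,-29,0,0, 105,-4,-40,0,0, 108,-4,-46,0,0]' && python3 -m inch '[0,0,0,0,0, 0,0,-4,0,0, 0,0,-4,0,0]' && python3 -m inch '[0,0,30,0,0, 0,0,65,0,0, -20,-20,100,7,20, -40,-40,130,14,45, -60,-60,160,21,45, -80,-60,180,28,45]'
python3 - <<'E'
from h import *
c=snap("scene"); cv2.imwrite("pics/s2.png",cv2.resize(c["image"][110:230,90:250],None,fx=3.5,fy=3.5,interpolation=2))
X=robot.read_state()["tool_pos"]; print(X)
E
```

```text
t: 3.35
tool_pos: [0.6148, -0.1515, 0.1266]
orientation: [3.14, -0.007, 0.006]
force: [-0.3, -0.7, 1.0]
opening: 0.0003
gripper_force: 0.9
t: 3.6
tool_pos: [0.6132, -0.1506, 0.1217]
orientation: [3.141, -0.007, 0.003]
force: [-0.5, -0.4, 1.4]
opening: 0.0006
gripper_force: 0.8
t: 4.1
tool_pos: [0.5317, -0.213, 0.3045]
orientation: [3.045, 0.759, 0.003]
force: [-0.2, -0.7, 0.8]
opening: 0.0227
gripper_force: 0.0
[ 0.53056559 -0.21296547  0.30969172]
```

View pics/s2.png

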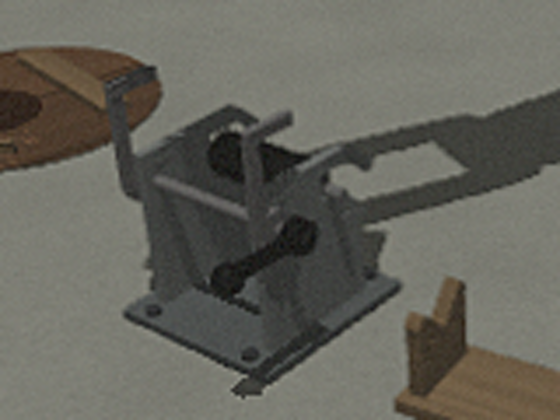

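The lever is open: its ball at crop (230,278) is level with the axis, and the keepers stand upright. Next I turn the gripper across the roller.

```bash
python3 -m inch '[-10,-5,0,7,54, -20,-10,0,14,54, -30,-15,0,21,54, -45,-20,0,28,54, -45,-23,0,35,54, -45,-23,0,42,54, -45,-23,0,49,54, -45,-23,0,56,54, -45,-23,0,59,54, -45,-23,0,59,54]'
python3 - <<'E'
from h import *
read_camera("top");s=robot.read_state(); print(s["tool_pos"],s["opening"],s["q"].round(2),R.from_rotvec(s["orientation"]).as_matrix()[:,1])
c=snap("wrist","pics/w3.png")
E
```

```text
t: 4.98
tool_pos: [0.4874, -0.233, 0.3012]
orientation: [2.281, 2.16, 0.0]
force: [-0.4, -0.6, -0.5]
opening: 0.05
gripper_force: 0.0
[ 0.48746189 -0.23303527  0.30113426] 0.050152585551390884 [-0.54 -0.05  1.53  0.    1.67 -0.48] [ 9.98317264e-01 -5.79861971e-02  4.91056647e-04]
```

View pics/w3.png

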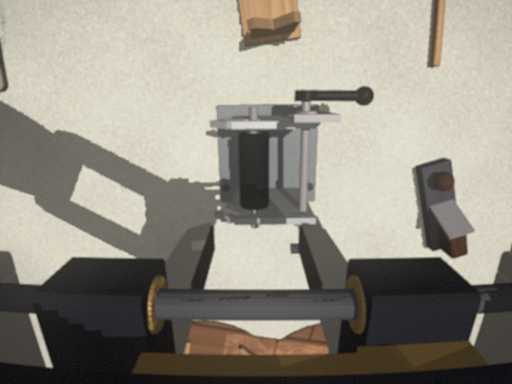

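In w3 the roller is upright at about (254,170), with rows 131 to 208 as its ends, and the open lever's ball is at (365,96).

Run:
```python
from m import *
c=load('pics/w3.png'); k=roi(c,236,126,275,214); r=cv2.minAreaRect(k); print(r)
p=sorted(cv2.boxPoints(r).tolist(),key=lambda q:q[1]); e=[(np.add(p[0],p[1])/2),(np.add(p[2],p[3])/2)]
for z in (.11,.12): print(z,[plane(c,q,z).round(4) for q in e],plane(c,(e[0]+e[1])/2,z).round(4))
print("axle ends",plane(c,(253,110),.11).round(4),plane(c,(256.5,222),.11).round(4))
print("tcp",robot.read_state()["tool_pos"])
```

```text
thr 69 34 2142.0
((253.0, 170.0), (78.0, 30.0), 90.0)
0.11 [array([ 0.4856, -0.189 ,  0.11  ]), array([ 0.4798, -0.2849,  0.11  ])] [ 0.4828 -0.2353  0.11  ]
0.12 [array([ 0.4858, -0.188 ,  0.12  ]), array([ 0.4801, -0.2812,  0.12  ])] [ 0.483 -0.233  0.12 ]
axle ends [ 0.4871 -0.1652  0.11  ] [ 0.4831 -0.3026  0.11  ]
tcp [ 0.48753782 -0.2330535   0.30106582]
```

```bash
python3 -m inch '[-4,-2,-40,0,54, -4,-2,-80,0,54, -4,-2,-118,0,54, -4,-2,-150,0,54, -4,-2,-180,0,54, -4,-2,-200,0,54, -4,-2,-210,0,54, -4,-2,-210,0,54, -4,-2,-210,0,54]' && python3 -m inch '[0,0,0,0,30, 0,0,0,0,30, 0,0,0,0,30, 0,0,0,0,30, 0,0,0,0,30, 0,0,0,0,30]' 30
```

```text
t: 5.83
tool_pos: [0.4839, -0.2353, 0.0913]
orientation: [2.284, 2.157, 0.0]
force: [0.1, 0.7, 1.1]
opening: 0.0503
gripper_force: 0.0
t: 6.33
tool_pos: [0.4849, -0.2358, 0.0925]
orientation: [2.281, 2.155, 0.001]
force: [0.0, 0.2, 6.6]
opening: 0.0355
gripper_force: 30.0
```

```bash
python3 -m inch '[0,0,2,0,30, 0,0,4,0,30, -5,0,4,0,30, -10,0.5,4,0,30, -14,1,4,0,30, -18,1,4,0,30, -18,1,4,0,30]' 35 && python3 -m inch '[-5,0,-5,0,30, -10,0.5,-10,0,30, -15,1,-15,0,30, -20,1,-20,0,30, -20,1,-20,0,30]'
```

```text
t: 6.92
tool_pos: [0.4644, -0.2339, 0.0941]
orientation: [-2.283, -2.156, 0.001]
force: [0.3, -0.3, -3.1]
opening: 0.0354
gripper_force: 35.0
t: 7.33
tool_pos: [0.4437, -0.2324, 0.0727]
orientation: [-2.281, -2.155, 0.002]
force: [-0.6, -0.1, -2.3]
opening: 0.0353
gripper_force: 35.0
```

```bash
python3 -m inch '[-8,0.5,-8,0,30, -16,1,-16,0,30, -24,1,-24,0,30, -24,1,-24,0,30, -36,2,-24,0,30, -50,3,-24,0,30, -54,3,-24,0,30, -54,3,-24,0,30]' && python3 -m inch '[0,0,25,0,30, 0,0,55,0,30, 0,0,85,0,30, 0,0,115,2,30, 0,0,130,4,30, 0,0,130,6,30, 0,0,130,8,30]'
python3 - <<'E'
from h import *
c=snap("scene"); s=robot.read_state(); print(s["tool_pos"],s["force"],R.from_rotvec(s["orientation"]).as_matrix()[:,1])
cv2.imwrite("pics/s3.png",cv2.resize(c["image"][50:250,90:290],None,fx=2.8,fy=2.8,interpolation=2))
E
```

```text
t: 8.0
tool_pos: [0.3913, -0.2302, 0.0507]
orientation: [2.284, 2.157, 0.0]
force: [-0.3, -0.1, -2.1]
opening: 0.0354
gripper_force: 35.0
t: 8.58
tool_pos: [0.3936, -0.2311, 0.1832]
orientation: [2.122, 2.31, 0.001]
force: [-0.1, 0.4, -3.9]
opening: 0.0354
gripper_force: 35.0
[ 0.39309007 -0.2307082   0.18216073] [ 0.08938827 -0.19808693 -2.50169374] [0.99618535 0.0872297  0.00239195]
```

View pics/s3.png

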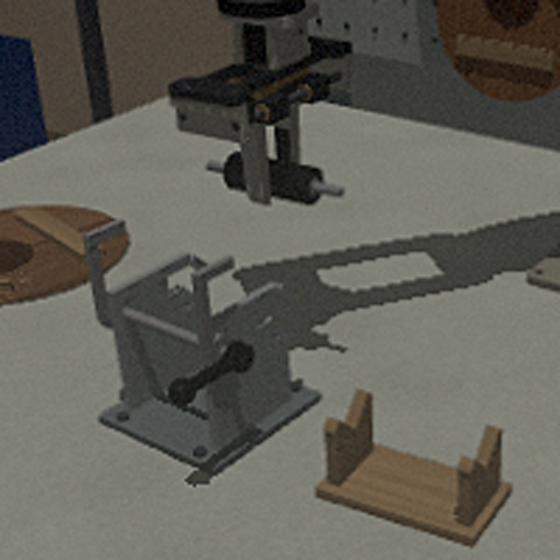

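The s3 view shows the roller held level in the air at crop (270,180), clear of the bracket, with the lever still open and the cradle at (415,470). Tool y is now at +5.0°, matching the cradle's axis at 95.1°.

```bash
python3 -m inch '[0,30,0,0,30, 5,65,0,0,30, 20,100,0,0,30, 40,133,0,0,30, 62,165,0,0,30, 85,192,0,0,30, 105,215,0,0,30, 119,229,0,0,30, 119,229,0,0,30, 119,229,0,0,30]'
python3 - <<'E'
from m import *
c=snap("wrist","pics/w4.png"); s=robot.read_state(); print(s["tool_pos"],s["force"])
# predicted cradle V-bottom pixels vs. wood mask
print([proj(c,p).round(0) for p in ([.5073,.064,.053],[.518,-.0686,.053])])
E
```

```text
t: 9.47
tool_pos: [0.5114, -0.0001, 0.1803]
orientation: [-2.125, -2.313, 0.001]
force: [-0.8, -0.3, -2.6]
opening: 0.0351
gripper_force: 35.0
[ 0.51081457 -0.00082584  0.18027382] [ 0.36969263 -0.65772713 -3.01681246]
[array([258., 116.]), array([258., 245.])]
```

```bash
python3 -m inch '[1,-1,-30,0,30, 1,-1,-60,0,30, 1,-1,-90,0,30, 1,-1,-110,0,30, 1,-1,-122,0,30, 1,-1,-126,0,30, 1,-1,-126,0,30]' && python3 -m inch '[0,0,-3,0,30, 0,0,-6,0,30, 0,0,-9,0,30, 0,0,-9,0,30]'
```

```text
t: 10.1
tool_pos: [0.5111, -0.0027, 0.0542]
orientation: [-2.128, -2.31, 0.001]
force: [0.1, 0.3, -3.1]
opening: 0.0353
gripper_force: 35.0
t: 10.43
tool_pos: [0.5121, -0.0022, 0.0459]
orientation: [2.127, 2.311, 0.001]
force: [0.8, -0.0, -3.6]
opening: 0.0351
gripper_force: 35.0
```

```bash
python3 -m inch '[0,0,-2,0,30, 0,0,-3,0,30, 0,0,-3,0,30, 0,0,-3,0,30]' && python3 -m inch '[0,0,-1.5,0,30, 0,0,-3,0,30, 0,0,-3,0,30, 0,0,-3,0,30]'
```

```text
t: 10.77
tool_pos: [0.5125, -0.0022, 0.0432]
orientation: [2.126, 2.311, 0.002]
force: [3.2, 0.1, -0.7]
opening: 0.0353
gripper_force: 35.0
t: 11.1
tool_pos: [0.5131, -0.0022, 0.0423]
orientation: [2.126, 2.311, 0.002]
force: [-6.3, 1.9, 20.0]
opening: 0.0351
gripper_force: 35.0
```

The axle is in contact at the expected height. I'll unload it slightly, release and retreat straight up.

```bash
python3 -m inch '[0,0,2,0,30, 0,0,2,0,30, 0,0,2,0,42, 0,0,2,0,54, 0,0,2,0,60, 0,0,2,0,60, 0,0,2,0,60]' && python3 -m inch '[0,0,5,0,60, 0,0,20,0,60, 0,0,50,0,60, 0,0,85,0,60, 0,0,120,0,60, 0,0,155,0,60, -20,0,190,0,60, -40,0,220,0,60, -70,0,230,0,60, -70,0,230,0,60]'
python3 - <<'E'
from m import *
w=snap("wrist","pics/w5.png"); t=snap("top","pics/t5.png"); sc=snap("scene","pics/s5.png"); print(robot.read_state()["tool_pos"],robot.read_state()["force"])
u,v=proj(w,[.512,-.002,.06]).astype(int); print("pred",u,v)
k=roi(w,u-30,v-50,u+30,v+50); r=cv2.minAreaRect(k); print(r); 
p=sorted(cv2.boxPoints(r).tolist(),key=lambda q:q[1]); e=[(np.add(p[0],p[1])/2),(np.add(p[2],p[3])/2)]
print("ends on .06",[plane(w,q,.06).round(4) for q in e],plane(w,(e[0]+e[1])/2,.06).round(4))
u,v=proj(sc,[.512,-.002,.06]).astype(int); k2=roi(sc,u-25,v-25,u+25,v+25); c2=cv2.minAreaRect(k2); print((u,v),c2)
print("tri mid",tri((w,(e[0]+e[1])/2),(sc,c2[0])))
# scene: lever ball expected open, slim moved?
t0=load('pics/t1.png')["image"].astype(int); d=np.abs(t["image"].astype(int)-t0)[175:220,138:195]; print("slim diff top max/mean",d.max(),d.mean())
E
```

```text
t: 11.68
tool_pos: [0.5112, -0.0021, 0.0411]
orientation: [-2.127, -2.311, 0.001]
force: [-0.8, -0.4, -0.8]
opening: 0.0548
gripper_force: 0.0
t: 12.52
tool_pos: [0.4406, -0.0022, 0.2769]
orientation: [2.123, 2.308, 0.006]
force: [-0.7, 0.5, -0.2]
opening: 0.0557
gripper_force: 0.0
[ 0.44184556 -0.00218801  0.27186072] [ 0.59276082 -0.56925544  0.33025051]
pred 310 167
thr 78 43 1866.5
((310.36956787109375, 168.41232299804688), (28.017776489257812, 71.69351959228516), 1.9091522693634033)
ends on .06 [array([0.507 , 0.0428, 0.06  ]), array([ 0.5164, -0.0515,  0.06  ])] [ 0.5115 -0.0028  0.06  ]
thr 46 11 513.0
(np.int64(237), np.int64(205)) ((235.57546997070312, 206.23585510253906), (37.499427795410156, 15.796463012695312), 15.945395469665527)
tri mid (array([ 0.51258017, -0.0047553 ,  0.05761642]), np.float64(0.001485171308955017))
slim diff top max/mean 20 13.099805068226122
```

The roller reads (0.512, −0.003, 0.058) with its axis at 95.6°, in line with both V bottoms. The slim roller's patch of the top view shows no change beyond a small, even brightness difference, and the gripper is clear.

```bash
python3 -m inch '[0,0,0,0,60, 0,0,0,0,60, 0,0,0,0,60, 0,0,0,0,60]' && python3 -c "
from plant import job; print(job.close_job())"
```

```text
t: 13.0
tool_pos: [0.4417, -0.0021, 0.2707]
orientation: [-2.126, -2.311, 0.002]
force: [-0.3, -0.3, 0.6]
opening: 0.056
gripper_force: 0.0
the job is handed in; nothing more can be done
None
```

I handed the job in at 13.0 s: the lever is fully open, the roller lies in the empty cradle with both axle ends in the V notches, and the slim roller was not touched; the hand-in returned no verdict.

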